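# Move the cut strips to the glue rack in reverse order

### The job

Move the four cut wooden strips from the painted saddles of the cut rack to the empty glue rack in reverse order: seen from the robot, the strip that lies leftmost now goes to the rightmost place, the second from the left to the second from the right, and so on, so that they can be glued last cut first. Lay each strip flat and square across both rails, centred in its own place between the dowels, and let go of it. Leave the glue bottle and the loose offcuts beside the racks where they are.

Things in the scene. Friction and masses are not known exactly. Their poses are not given: they have to be found in the camera images.
- pink_center (a point): centre (half-way up) of the pink-brown strip, 97 mm long, 26 wide, 22 high; x along its length, y across, z up
- cream_center (a point): centre of the pale cream strip, 107 mm long, 26 wide, 20 high; x along its length, y across, z up
- grey_center (a point): centre of the dark grey strip, 110 mm long, 31 wide, 22 high; x along its length, y across, z up
- red_center (a point): centre of the broad dark red-brown strip, 87 mm long, 56 wide, 23 high; x along its length, y across, z up
- blue_saddle: blue-painted saddle on which the pink strip starts; fixed on the cut rack. Two cross bars 68 mm wide, 14 mm thick, at x = -30 and +30 mm, tops 30 mm above the table. Origin: underside centre, 8 mm above the table; x away from the robot, y to its left
- green_saddle: green-painted saddle on which the cream strip starts; otherwise as the blue one
- yellow_saddle: yellow-painted saddle on which the grey strip starts; otherwise as the blue one
- white_saddle: white-painted saddle on which the red-brown strip starts; otherwise as the blue one
- cut_rack: cut rack, where the strips lie at the start: plywood base 84 x 340 mm, 8 mm thick, fixed, with the four saddles in a row at y = +120, +40, -40, -120 mm (which is where changes). It may be nearer or farther than the glue rack. Origin: underside centre, on the table; x away from the robot, y along the row to its left
- glue_rack: glue rack, empty, fixed, 84 x 340 mm: two dark rails along y, 14 mm wide, at x = -30 and +30 mm, tops 30 mm above the table. Light 8 mm dowels, 10 mm above the rails, part it into four places 72 mm clear with centres at x = 0, y = +120, +40, -40, -120 mm (left to right). Strips lie along x. Origin: underside centre, on the table; x away from the robot, y to its left
- glue_bottle: bystander: yellow glue bottle, 50 mm across, 106 mm tall, standing loose at the right of the racks; origin: centre of its underside
- small_offcut: bystander: small pale offcut, 53 x 28 x 14 mm, lying loose at the left of the racks; origin: centre of its underside
- square_offcut: bystander: squarish brown offcut, 59 x 45 x 24 mm, lying loose at the right of the racks; origin: centre of its underside
Mind the look-alikes: they are no part of the job. What is shaped like the part that bears red_center but purple is not meant.

How it is judged:
By the outcome, as a careful person would: the job done as asked, in the order asked, and still so for the second after the job is handed in, with the robot touching nothing.
It also fails if it takes over 90 s, if anything falls off the work surface, if the arm or the gripper's body presses on something with over 40 N, if the wrist force passes 120 N, or if a joint passes its speed limit or range.

### The arm

A 6-joint arm with a two-finger parallel gripper is mounted at the origin on the work surface; the furniture and walls round the work are solid. World frame = base frame: x ahead of the robot, y to its left, z up, the work surface at z = 0. Lengths are in m, angles in rad, forces in N, time in s.
With the tool pointing down it reaches from about 0.275 to 0.725 m from the base axis. Payload 15.9 kg.
Tool frame: the origin (TCP) lies on the centre line of the jaws, within the pads' length; the fingertips stand 25 mm ahead of it and the grasp point (between the pads) lies 6 mm ahead of it; z points along the fingers, x is the direction in which the jaws open and shut, and the axes are right-handed (so a half turn about z gives the same grasp; the last joint's range is limited). The gripper opens to 85 mm and grips with 20 to 120 N. Pads are 22 mm wide; open, the fingers measure 114 mm over their backs; the gripper's body (76 mm by 85 mm) begins 54 mm behind the grasp point. The pads swing forward as they close: fully open they stand 13 mm farther back than shut.
Start: joints at [1.347, 0.213, -0.034, 1.323, 0, 1.571], TCP at [0.111, 0.488, 0.223] pointing down, gripper open.
Joint ranges: [-2.98, 2.98], [-0.74, 1.72], [-1.14, 1.35], [-2.1, 2.04], [-1.57, 1.44], [-3.14, 3.14]. Speed limits (rad/s): [1.89, 1.89, 2.39, 2.57, 3.14, 3.14].

### API

Orientations are given as a unit quaternion [w, x, y, z].
In Python, from plant import ctrl, cams gives the robot as it stands.
- The arm moves only by the shell command python3 -m jog 'ROWS' [FORCE]. ROWS is text: rows parted by semicolons, each of 7 numbers parted by spaces: the opening in per cent of the stroke, from 0 (shut) to 100 (fully open), then the shift along the world's x, y, z in units of 25 mm (1.0 is 25 mm), then the turn, a rotation vector about the world's x, y, z in units of 6 degrees (1.0 is 6 degrees). A call has 1 to 5 rows; each row is the pose to reach, as a shift and turn from the pose commanded when the call began; what a row does not reach only later rows make up. A row lasts 1/12 s, in which the tool goes at most 41.7 mm and 7.16 degrees, less where a joint would pass 70% of its speed; a pose out of reach is approached as far as the arm can. A call with a gripper value outside its range is refused whole. The fingers move at their own pace and stop on an object; FORCE is the grip in N (left out, the last holds). Time passes only in rows, so rows that repeat a pose let the fingers close. It gives the time, the measured TCP pose, the force and the opening at its end, in the units of the state.
- ctrl.state(): the state, without advancing time (a new reading comes with each control period).
- cams.grab_frame(name): name is "scene" or "top" or "wrist"; returns a dict with "color" (480x640x3 uint8, red, green, blue), "range_z" (480x640 float32, m along the optical axis (not along the pixel's ray), 0 where there is no reading), "fx", "fy", "cx", "cy" (pixels), "rvec" (rotation vector, rad) and "tvec" (3), from world to camera coordinates, as OpenCV has them; the wrist camera has in their place "T_tool_cam" (4x4, takes a point from camera to tool coordinates, whose origin is the TCP and whose axes are the tool frame's). Camera axes: x right, y down, z forward; pixel columns grow to the right and rows downward; lengths in m; the calibration is good to about 2 mm. The wrist camera is an equidistant fisheye: a pixel r from the principal point sees the ray r / f radians off the axis. A picture is of the moment at which its call begins: read the wrist's pose just before it.
- ctrl.hand_in(): hands the job in, once; it reports no verdict.
The state is a dict: "t": time; "qpos": joint angles; "qvel": joint speeds; "tau": joint torques, N m; "ee_pos": TCP position; "tool_rot": TCP orientation; "contact_force": force on the tool from outside, world axes, zero at the start; "ft_torque": the same for the moment, N m; "opening": finger opening in m.
Only numpy, scipy, OpenCV 4.12 (cv2) and the standard library are available. Lean on these libraries where they do the work, as an engineer would, in place of code of your own. Each camera call takes 0.05 s, during which the arm holds its last target.

## Working session

There is one attempt and no reset: what is moved stays moved. The work goes in short steps, Python scripts to look and compute and a shell command to move; the robot and the scene stay as the last step left them, time stands still between calls to the robot, and variables do not carry over. Pictures are saved under pics/ and viewed, and the job is handed in when it is done.

```bash
ls; mkdir -p pics
python3 - <<'E'
from plant import ctrl,cams
import cv2,numpy as np
print(ctrl.state())
for n in ["scene","top"]:
    f=cams.grab_frame(n); cv2.imwrite(f"pics/{n}0.png",f["color"][:,:,::-1]); np.savez(f"{n}0.npz",**f)
    print(n,{k:f[k] for k in("fx","fy","cx","cy","rvec","tvec")})
E
```

```text
pics
{'t': 0.0, 'qpos': array([ 1.34699037e+00,  2.13379476e-01, -3.50167141e-02,  1.32349534e+00,
        1.18431342e-05,  1.57078769e+00]), 'qvel': array([-0.00012825,  0.0003924 ,  0.00083875,  0.00067804,  0.0005221 ,
        0.00083757]), 'tau': array([ 2.50775629e-03, -6.86152697e+01,  4.87127244e+01,  1.74780109e-02,
        3.87424034e-04, -2.21627047e-06]), 'ee_pos': array([0.11089467, 0.48721124, 0.22292133]), 'tool_rot': array([ 3.36921630e-04,  7.81643613e-01,  6.23725070e-01, -4.31726969e-04]), 'contact_force': array([-0.05371563, -0.04248106,  0.29693961]), 'ft_torque': array([-0.01145669, -0.0182227 ,  0.02357069]), 'opening': 0.08515480075311126}
scene {'fx': 491.265231689619, 'fy': 491.265231689619, 'cx': 316.2723816977131, 'cy': 231.54602545144962, 'rvec': array([ 1.91592122, -1.23779102,  0.61240141]), 'tvec': array([-0.35776336,  0.29717117,  0.65833962])}
top {'fx': 452.96837898726034, 'fy': 452.96837898726034, 'cx': 321.13232037393016, 'cy': 247.13935182489325, 'rvec': array([ 2.16078417, -2.12153888,  0.1817974 ]), 'tvec': array([-0.13550175,  0.53801213,  0.93640611])}
```

View pics/scene0.png

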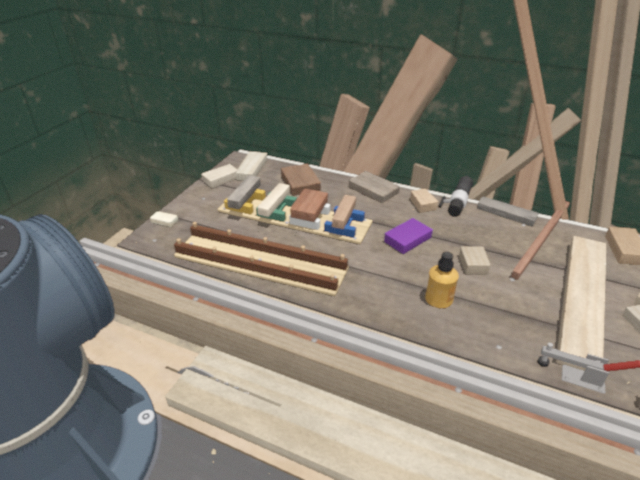

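View pics/top0.png

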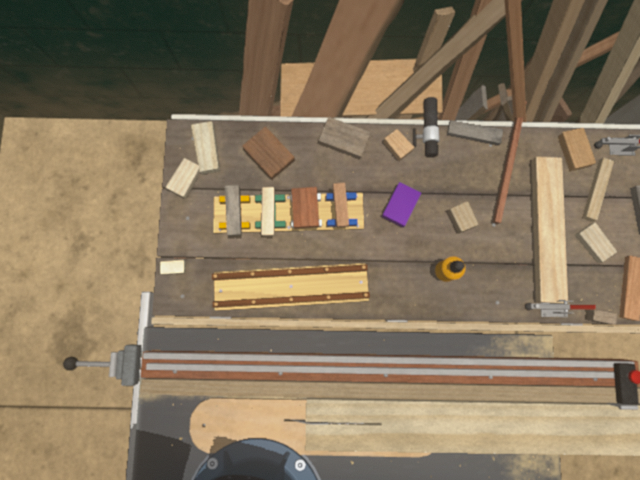

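The top view shows the cut rack (cols 213–363, row ~212) with, left to right, grey (233,210), cream (268,211), red-brown (306,208) and pink (341,205). The glue rack is empty at about (291,286), slightly turned. Look-alikes are the purple block (402,205), brown offcuts (268,152), (463,216) and (398,143), grey blocks (344,137), and pale blocks (205,146), (182,177) and (172,267).

```bash
cat > h.py <<'E'
import numpy as np,cv2
def world(f,mask=None):
    R,_=cv2.Rodrigues(np.array(f["rvec"],float)); t=np.array(f["tvec"],float)
    v,u=np.mgrid[0:480,0:640]; z=f["range_z"]
    P=np.stack([(u-f["cx"])/f["fx"]*z,(v-f["cy"])/f["fy"]*z,z],-1)
    return (P-t)@R
def px(f,p):
    R,_=cv2.Rodrigues(np.array(f["rvec"],float))
    q=R@np.array(p)+f["tvec"]; return q[0]/q[2]*f["fx"]+f["cx"],q[1]/q[2]*f["fy"]+f["cy"]
E
python3 - <<'E'
from h import *
f=dict(np.load("top0.npz")); W=world(f); c=f["color"]
cr=c[165:325,150:480]; cv2.imwrite("pics/crop0.png",cv2.resize(cr[:,:,::-1],(792,384),interpolation=cv2.INTER_CUBIC))
for n,p in dict(grey=(233,210),cream=(268,211),red=(306,208),pink=(341,205),purple=(402,205),bottle=(450,268),table=(410,260),small=(172,267),sq=(463,216)).items():
    print(n,W[p[1],p[0]].round(4))
# per-strip masks by height
Z=W[...,2]
for n,(x0,x1) in dict(grey=(222,245),cream=(258,278),red=(290,320),pink=(330,352)).items():
    m=np.zeros(Z.shape,bool); m[178:245,x0:x1]=True
    m&=(Z>0.040)&(Z<0.065)
    P=W[m]; r=cv2.minAreaRect((P[:,:2]*1000).astype(np.float32)); print(n,m.sum(),np.median(P[:,2]),r)
E
```

```text
grey [0.6166 0.0668 0.0543]
cream [ 0.6167 -0.0086  0.0508]
red [ 0.6244 -0.0912  0.0536]
pink [ 0.6332 -0.1673  0.0515]
purple [ 0.6424 -0.3053  0.0266]
bottle [ 0.4966 -0.3952  0.0739]
table [ 0.5225 -0.3277 -0.0036]
small [0.4946 0.2028 0.0138]
sq [ 0.6211 -0.4433  0.0213]
grey 729 0.05233836024352916 ((617.2960815429688, 67.77217864990234), (110.14676666259766, 31.302143096923828), 5.585168838500977)
cream 613 0.050286088590454914 ((618.0459594726562, -8.312980651855469), (107.00245666503906, 26.368045806884766), 2.359689712524414)
red 1020 0.053310288169820405 ((627.364013671875, -89.31355285644531), (87.87079620361328, 55.89125442504883), 4.790995121002197)
pink 532 0.0522541438935778 ((634.964599609375, -167.301025390625), (97.22801971435547, 26.288145065307617), 5.788478374481201)
```

View pics/crop0.png

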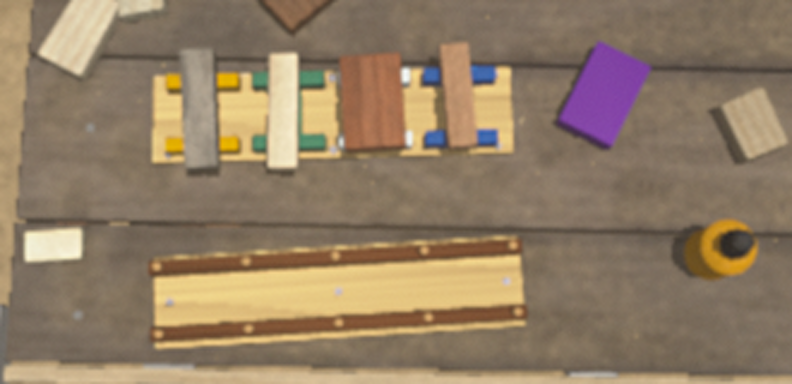

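Run:
```python
from h import *
f=dict(np.load("top0.npz")); W=world(f); c=f["color"].astype(int);Z=W[...,2]
hsv=cv2.cvtColor(f["color"],cv2.COLOR_RGB2HSV)
for lo,hi in((.022,.05),(.003,.05)):
    m=np.zeros(Z.shape,bool); m[255:318,205:378]=True; m&=(Z>lo)&(Z<hi)
    P=W[m]; print(m.sum(),np.median(P[:,2]),cv2.minAreaRect((P[:,:2]*1000).astype(np.float32)))
    m=np.zeros(Z.shape,bool); m[175:245,205:378]=True; m&=(Z>lo)&(Z<hi)
    if lo<.01:
        m&=(Z<.012);P=W[m]; print('cut',m.sum(),np.median(P[:,2]),cv2.minAreaRect((P[:,:2]*1000).astype(np.float32)))
m=np.zeros(Z.shape,np.uint8); m[255:318,205:378]=1; m[(Z<.035)|(Z>.06)]=0
n,l,s,ce=cv2.connectedComponentsWithStats(m)
for i in range(1,n): print(s[i,4],ce[i].round(1),W[l==i].mean(0).round(4))
# table z
for p in((410,260),(200,240),(290,248),(400,230),(340,165)): print(W[p[1],p[0]].round(4))
# light dowels by colour
g=f["color"][255:318,205:378]; cv2.imwrite("pics/rack.png",cv2.resize(g[:,:,::-1],(790,288),interpolation=cv2.INTER_CUBIC))
# scene cam cross-check
f=dict(np.load("scene0.npz")); W=world(f);Z=W[...,2]
X,Y=W[...,0],W[...,1]
for n,(x,y) in dict(grey=(.6173,.0678),cream=(.618,-.0083),red=(.6274,-.0893),pink=(.635,-.1673)).items():
    m=(abs(X-x)<.07)&(abs(Y-y)<.038)&(Z>.042)&(Z<.065)
    P=W[m]; print(n,m.sum(),np.median(P[:,2]),cv2.minAreaRect((P[:,:2]*1000).astype(np.float32)))
```

```text
2090 0.030485829424104705 ((457.15130615234375, -60.73991394042969), (74.27835083007812, 338.57342529296875), 4.5594682693481445)
5976 0.010024766247259297 ((459.0888671875, -61.59797668457031), (137.91741943359375, 380.83941650390625), 1.0095558166503906)
cut 2334 0.008235932674706046 ((633.7349853515625, -55.21705627441406), (162.21340942382812, 395.2479553222656), 1.2161505222320557)
11 [363.4 266.9] [ 0.4997 -0.2177  0.0392]
13 [326.6 269.4] [ 0.4927 -0.1383  0.0401]
11 [289.5 271.4] [ 0.4867 -0.0585  0.0416]
1 [294. 270.] [ 0.4906 -0.0678  0.0353]
1 [297. 271.] [ 0.4885 -0.0744  0.0352]
12 [252.5 273.5] [0.4809 0.0209 0.0398]
13 [215.2 276. ] [0.474  0.1008 0.0395]
1 [279. 274.] [ 0.4813 -0.0357  0.0353]
1 [281. 275.] [ 0.4792 -0.04    0.0351]
1 [230. 277.] [0.4728 0.0697 0.0356]
13 [365.4 294.6] [ 0.44   -0.2222  0.0394]
1 [311. 297.] [ 0.4331 -0.1058  0.0352]
10 [328.2 297. ] [ 0.4334 -0.1426  0.041 ]
1 [354. 297.] [ 0.4347 -0.1982  0.035 ]
10 [291.  299.2] [ 0.4273 -0.0635  0.0418]
12 [253.5 301.5] [0.421  0.016  0.0416]
1 [296. 301.] [ 0.424  -0.0739  0.0353]
11 [216. 304.] [0.4144 0.0958 0.0393]
1 [248. 303.] [0.4179 0.0286 0.035 ]
1 [288. 302.] [ 0.4215 -0.0569  0.0363]
[ 0.5225 -0.3277 -0.0036]
[ 0.559   0.1489 -0.0019]
[ 0.5444 -0.0555 -0.0008]
[ 0.5909 -0.3054 -0.0014]
[ 7.423e-01 -1.665e-01  7.000e-04]
grey 476 0.05229715781911551 ((619.3865966796875, 67.27108764648438), (118.1015625, 33.119781494140625), 4.8785786628723145)
cream 407 0.05045786374823447 ((619.96630859375, -9.14903450012207), (110.0658187866211, 28.188430786132812), 2.0209543704986572)
red 735 0.05372162070359344 ((627.2240600585938, -90.45555114746094), (90.34477233886719, 57.265716552734375), 4.1341938972473145)
pink 403 0.05269196642921664 ((636.8107299804688, -168.3603515625), (101.42306518554688, 26.35651969909668), 6.017624378204346)
```

View pics/rack.png

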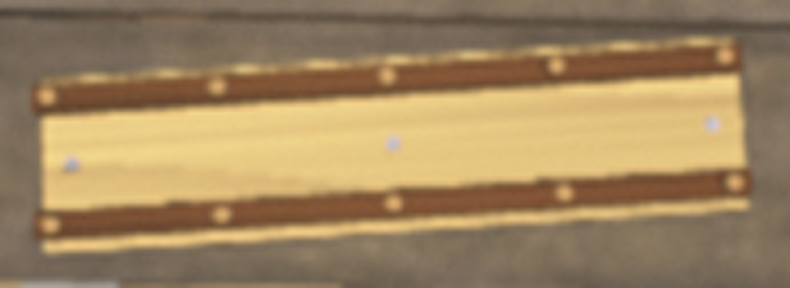

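```bash
python3 - <<'E'
from h import *
f=dict(np.load("top0.npz")); W=world(f); h=cv2.cvtColor(f["color"],cv2.COLOR_RGB2HSV);Z=W[...,2]
for n,(a,b,x0,x1) in dict(yellow=(20,26,213,255),green=(60,90,248,292),blue=(100,125,322,363)).items():
    m=np.zeros(Z.shape,bool); m[180:242,x0:x1]=True; m&=(h[...,0]>=a)&(h[...,0]<=b)&(h[...,1]>120)&(Z>.024)&(Z<.036)
    P=W[m]; print(n,m.sum(),np.median(P[:,2]),cv2.minAreaRect((P[:,:2]*1000).astype(np.float32)))
m=np.zeros(Z.shape,bool); m[178:245,205:370]=True; m&=(Z>.022)&(Z<.036)
P=W[m];print(cv2.minAreaRect((P[:,:2]*1000).astype(np.float32)))
print(px(f,[.111,.487,.223]))
E
python3 -m jog '100 1.6 0 0 0 0 1; 100 3.2 -0.5 0 0 0 2; 100 4.8 -1 0 0 0 3; 100 6.4 -1.5 0 0 0 3; 100 6.4 -1.5 0 0 0 3'
python3 -c "
from plant import ctrl;s=ctrl.state();print(s['qpos'],s['ee_pos'])"
```

```text
yellow 197 0.03038011090144067 ((618.6813354492188, 69.41322326660156), (74.00733184814453, 68.09358978271484), 2.0336837768554688)
green 0 nan ((0.0, 0.0), (0.0, 0.0), 0.0)
blue 146 0.030217225013049562 ((630.626953125, -169.25750732421875), (71.44165802001953, 62.940757751464844), 2.106525421142578)
((615.0018920898438, -50.45947265625), (119.6259994506836, 307.11248779296875), 2.2975118160247803)
(np.float64(-62.09898893835475), np.float64(484.86104435161036))
t: 0.52
ee_pos: [0.2762, 0.4477, 0.2229]
tool_rot: [0.001, 0.676, 0.737, -0.0]
contact_force: [-0.9, 0.8, -0.2]
opening: 0.085
[ 1.01908324  0.26773487  0.03504969  1.33858958 -0.00159818  0.93260853] [0.27617759 0.44774378 0.22287379]
  return _methods._mean(a, axis=axis, dtype=dtype,
  ret = ret.dtype.type(ret / rcount)
```

```bash
python3 -m jog '100 0.75 -1.25 0 0 0 0; 100 1.5 -2.5 0 0 0 0; 100 2.25 -3.75 0 0 0 0; 100 3 -5 0 0 0 0; 100 3.75 -6.25 0 0 0 0'
python3 -m jog '100 0.75 -1.25 0 0 0 0; 100 1.5 -2.5 0 0 0 0; 100 2.25 -3.75 0 0 0 0; 100 3 -5 0 0 0 0; 100 3.75 -6.25 0 0 0 0'
python3 -m jog '100 0.75 -1.25 0 0 0 0; 100 1.5 -2.5 0 0 0 0; 100 2.25 -3.75 0 0 0 0; 100 3 -5 0 0 0 0; 100 3.75 -6.25 0 0 0 0'
cat > st.py <<'E'
from plant import ctrl
import numpy as np,sys
s=ctrl.state();q=s['tool_rot']
from scipy.spatial.transform import Rotation as R
r=R.from_quat([q[1],q[2],q[3],q[0]]).as_matrix()
a=np.degrees(np.arctan2(r[1,0],r[0,0]))
print('t %.2f'%s['t'],'pos',s['ee_pos'].round(4),'ang %.2f'%a,'zaxis',r[:,2].round(3),'open %.4f'%s['opening'],'F',s['contact_force'].round(1),'q6 %.2f'%s['qpos'][5])
if len(sys.argv)>1:
    x,y,z,t=map(float,sys.argv[1:5])
    d=(np.array([x,y,z])-s['ee_pos'])/.025
    print('rows shift',d.round(2),'turn',round(((t-a+90)%180-90)/6,2))
E
python3 st.py .635 -.167 .14 95.8
```

```text
t: 0.93
ee_pos: [0.365, 0.2921, 0.2232]
tool_rot: [-0.0, 0.674, 0.738, -0.0]
contact_force: [0.5, 1.1, -0.3]
opening: 0.0857
t: 1.35
ee_pos: [0.4589, 0.1358, 0.2233]
tool_rot: [-0.0, 0.675, 0.738, -0.0]
contact_force: [1.3, 1.5, 0.3]
opening: 0.0857
t: 1.77
ee_pos: [0.5527, -0.0205, 0.2232]
tool_rot: [-0.0, 0.675, 0.738, -0.0]
contact_force: [0.6, 0.9, 0.1]
opening: 0.0852
t 1.77 pos [ 0.5527 -0.0205  0.2232] ang 95.15 zaxis [-0.  0. -1.] open 0.0852 F [0.6 0.9 0.1] q6 -0.13
rows shift [ 3.29 -5.86 -3.33] turn 0.11
```

```bash
python3 -m jog '60 0.66 -1.17 0 0 0 0.1; 60 1.32 -2.34 -0.5 0 0 0.1; 60 1.98 -3.5 -1 0 0 0.1; 60 2.64 -4.68 -2 0 0 0.1; 60 3.29 -5.86 -3 0 0 0.1'
python3 -m jog '60 0 0 0 0 0 0;60 0 0 0 0 0 0'
python3 st.py .635 -.167 .051 95.8
python3 - <<'E'
from plant import ctrl,cams
import cv2
for n in("wrist","top"):
    f=cams.grab_frame(n); cv2.imwrite(f"pics/{n}1.png",f["color"][:,:,::-1])
    if n=="wrist":print(f["fx"],f["cx"],f["cy"],f["T_tool_cam"].round(4))
E
```

```text
t: 2.18
ee_pos: [0.6351, -0.1665, 0.1481]
tool_rot: [0.0, 0.671, 0.742, 0.0]
contact_force: [1.1, 0.3, -0.1]
opening: 0.0511
t: 2.35
ee_pos: [0.6333, -0.1658, 0.1461]
tool_rot: [-0.002, 0.671, 0.741, -0.001]
contact_force: [-0.7, 0.7, 0.2]
opening: 0.0511
t 2.35 pos [ 0.6333 -0.1658  0.1461] ang 95.64 zaxis [-0.004  0.001 -1.   ] open 0.0511 F [-0.7  0.7  0.2] q6 -0.35
rows shift [ 0.07 -0.05 -3.81] turn 0.03
371.64829954431775 325.9160416272469 248.41118663623826 [[ 1.000e+00  1.100e-03  1.000e-03 -2.000e-03]
 [-1.400e-03  9.517e-01  3.071e-01 -7.880e-02]
 [-6.000e-04 -3.071e-01  9.517e-01 -1.500e-01]
 [ 0.000e+00  0.000e+00  0.000e+00  1.000e+00]]
```

View pics/wrist1.png

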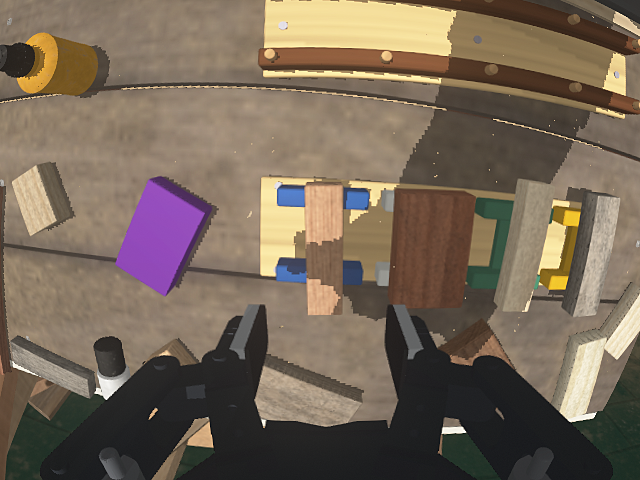

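The wrist view shows the pink strip at (325,248), centred between the fingers at (255,340) and (400,340). The purple look-alike sits apart at (165,235). I'll descend.

```bash
python3 -m jog '60 0 -0.03 -1 0 0 0; 60 0 -0.03 -2 0 0 0; 60 0 -0.03 -3 0 0 0; 60 0 -0.03 -3.85 0 0 0; 60 0 -0.03 -3.85 0 0 0'
python3 st.py .635 -.167 .051 95.8
python3 -m jog '20 0 0 0 0 0 0; 20 0 0 0 0 0 0; 10 0 0 0 0 0 0; 10 0 0 0 0 0 0; 10 0 0 0 0 0 0' 50
python3 st.py
```

```text
t: 2.87
ee_pos: [0.6323, -0.1638, 0.0499]
tool_rot: [-0.002, 0.67, 0.742, -0.001]
contact_force: [-1.6, -0.1, -0.6]
opening: 0.0515
t 2.87 pos [ 0.6323 -0.1638  0.0499] ang 95.85 zaxis [-0.004  0.001 -1.   ] open 0.0515 F [-1.6 -0.1 -0.6] q6 -0.36
rows shift [ 0.11 -0.13  0.04] turn -0.01
t: 3.28
ee_pos: [0.6348, -0.1656, 0.0537]
tool_rot: [0.001, 0.671, 0.742, 0.0]
contact_force: [-0.4, -0.6, 0.5]
opening: 0.0085
t 3.28 pos [ 0.6348 -0.1656  0.0537] ang 95.78 zaxis [ 0.002 -0.    -1.   ] open 0.0085 F [-0.4 -0.6  0.5] q6 -0.36
```

Opening is 8.5 mm, so the strip isn't between the pads. I'll look.

Run:
```python
from plant import ctrl,cams
import cv2
print([ctrl.state()['ee_pos'].round(4) for _ in range(3)])
a=cams.grab_frame("wrist")["color"]; b=cams.grab_frame("scene")["color"]; c=cams.grab_frame("top")["color"]
cv2.imwrite("pics/w2.png",a[:,:,::-1]);cv2.imwrite("pics/s2.png",cv2.resize(b[140:300,180:480,::-1],(750,400)));cv2.imwrite("pics/t2.png",cv2.resize(c[130:330,200:440,::-1],(720,600)))
print(ctrl.state()['ee_pos'])
```

```text
[array([ 0.6348, -0.1656,  0.0537]), array([ 0.6348, -0.1656,  0.0537]), array([ 0.6348, -0.1656,  0.0537])]
[ 0.63435435 -0.16561162  0.05289326]
```

View pics/w2.png

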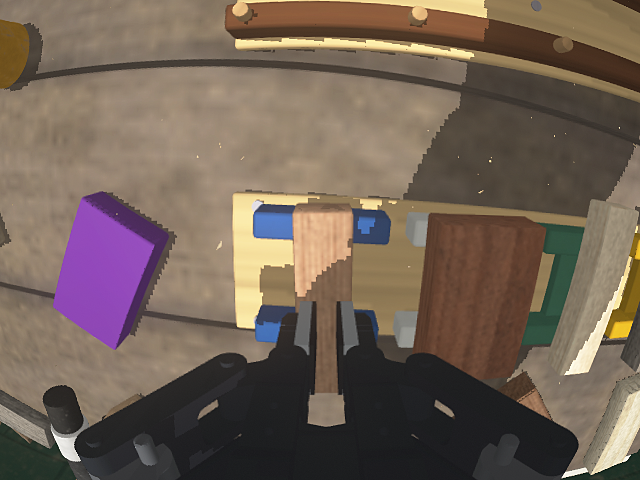

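View pics/s2.png

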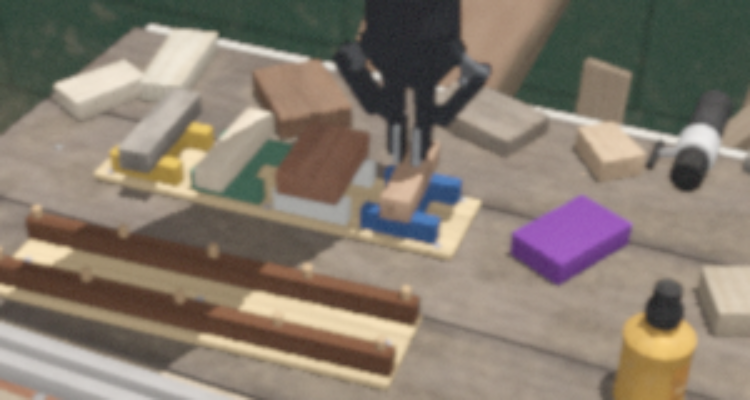

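View pics/t2.png

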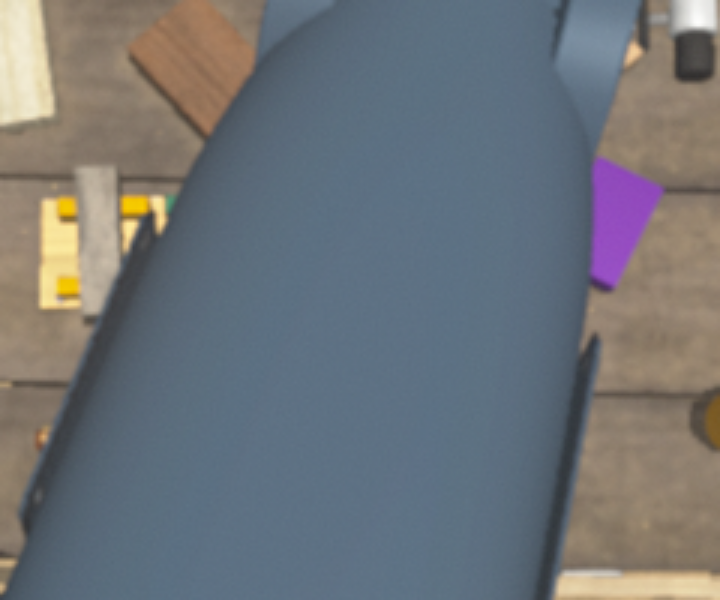

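The pads (323,340 in the wrist view) stand too high, and too far out along the strip. I'll check the consistency of the tool pose against the cameras.

```bash
cat >> h.py <<'E'
from scipy.spatial.transform import Rotation as Ro
def toolT(s):
    q=s['tool_rot'];T=np.eye(4);T[:3,:3]=Ro.from_quat([q[1],q[2],q[3],q[0]]).as_matrix();T[:3,3]=s['ee_pos'];return T
def wristcam(f):
    v,u=np.mgrid[0:480,0:640].astype(float); a=(u-f["cx"])/f["fx"];b=(v-f["cy"])/f["fy"]; r=np.hypot(a,b)+1e-12
    z=f["range_z"];k=np.tan(r)/r; P=np.stack([a*k*z,b*k*z,z],-1)
    return P@f["T_tool_cam"][:3,:3].T+f["T_tool_cam"][:3,3]   # tool coords
def wristworld(f,s):
    T=toolT(s); return wristcam(f)@T[:3,:3].T+T[:3,3]
E
python3 - <<'E'
from h import *
from plant import ctrl,cams
s=ctrl.state(); f=cams.grab_frame("wrist"); np.savez("w2.npz",**f)
Pt=wristcam(f); Wd=wristworld(f,s)
for n,p in dict(pink=(322,230),pinkside=(322,212),red=(485,290),purple=(115,250),table=(150,150),base=(260,205),padL=(307,310),padR=(348,310),tipL=(303,305),tipR=(345,304)).items():
    print(n,'tool',Pt[p[1],p[0]].round(4),'world',Wd[p[1],p[0]].round(4))
g=cams.grab_frame("scene"); W=world(g)
X,Y,Z=W[...,0],W[...,1],W[...,2]
m=(abs(X-.635)<.1)&(abs(Y+.167)<.06)&(Z>.058)&(Z<.1)
P=W[m]; print(m.sum(), P[:,2].min())
for a in range(60,100,5):
    q=P[(P[:,2]*1000>a)&(P[:,2]*1000<a+5)]
    if len(q): print(a,len(q),q.min(0).round(3),q.max(0).round(3))
print('strip edge',[W[int(140+p[1]/2.5),int(180+p[0]/2.5)].round(3) for p in((405,195),(430,160),(400,150),(420,140))])
E
```

```text
pink tool [-0.0035 -0.038   0.0017] world [ 0.5969 -0.1729  0.0512]
pinkside tool [-0.0035 -0.0455  0.0028] world [ 0.5894 -0.1736  0.0501]
red tool [ 0.0736 -0.0096  0.0004] world [ 0.6174 -0.0933  0.0525]
purple tool [-0.1231 -0.0193  0.0309] world [ 0.6276 -0.2901  0.022 ]
table tool [-0.1052 -0.0733  0.0548] world [ 0.572  -0.2777 -0.002 ]
base tool [-0.0373 -0.0404  0.0448] world [ 0.5979 -0.2068  0.0081]
padL tool [-0.0092 -0.0111 -0.0194] world [ 0.6242 -0.1759  0.0723]
padR tool [ 0.0069 -0.0116 -0.0204] world [ 0.6221 -0.16    0.0733]
tipL tool [-0.011  -0.0115 -0.0158] world [ 0.624  -0.1777  0.0687]
tipR tool [ 0.006  -0.0107 -0.0133] world [ 0.6231 -0.1607  0.0662]
241 0.06125243633250216
60 11 [ 0.623 -0.177  0.061] [ 0.639 -0.157  0.065]
65 21 [ 0.621 -0.182  0.065] [ 0.639 -0.158  0.07 ]
70 37 [ 0.621 -0.184  0.07 ] [ 0.64  -0.151  0.075]
75 31 [ 0.62  -0.186  0.075] [ 0.639 -0.15   0.08 ]
80 31 [ 0.62  -0.184  0.08 ] [ 0.641 -0.152  0.085]
85 38 [ 0.62  -0.185  0.085] [ 0.643 -0.15   0.09 ]
90 34 [ 0.621 -0.184  0.09 ] [ 0.646 -0.151  0.095]
95 38 [ 0.62  -0.185  0.095] [ 0.645 -0.151  0.1  ]
strip edge [array([ 0.598, -0.179,  0.052]), array([ 0.653, -0.179,  0.053]), array([ 0.62 , -0.165,  0.079]), array([ 0.627, -0.179,  0.088])]
```

The cameras agree with each other and on the TCP pose, but the closed fingertips are at z≈0.061. That is 8 mm behind the TCP instead of 25 mm ahead, so the fingers are about 33 mm shorter than stated. I'll open, measure the tips when open, and go deeper.

```bash
python3 -m jog '60 0 0 0.2 0 0 0; 60 0 0 0.2 0 0 0;60 0 0 0.2 0 0 0;60 0 0 0.2 0 0 0'
cat > tips.py <<'E'
from h import *
from plant import ctrl,cams
s=ctrl.state(); g=cams.grab_frame("scene"); W=world(g); x,y,z=s['ee_pos']
L=W-np.array([x,y,z]); T=toolT(s)[:3,:3]; L=L@T
m=(abs(L[...,0])<.062)&(abs(L[...,1])<.025)&(L[...,2]<.03)&(L[...,2]>-.06)&(W[...,2]>.056)
P=L[m]
for k in range(-50,30,5):
    q=P[(P[:,2]*1000>=k)&(P[:,2]*1000<k+5)]
    if len(q): print(k,len(q),q.min(0).round(3)[:2],q.max(0).round(3)[:2])
E
python3 st.py; python3 tips.py
```

```text
t: 3.87
ee_pos: [0.6343, -0.1656, 0.0577]
tool_rot: [0.0, 0.671, 0.742, 0.0]
contact_force: [-0.1, 0.2, -0.3]
opening: 0.0513
t 3.87 pos [ 0.6343 -0.1656  0.0577] ang 95.77 zaxis [ 0. -0. -1.] open 0.0513 F [-0.1  0.2 -0.3] q6 -0.36
-50 41 [-0.039 -0.014] [0.037 0.009]
-45 38 [-0.04  -0.014] [0.037 0.011]
-40 33 [-0.04  -0.017] [0.037 0.009]
-35 33 [-0.04  -0.013] [0.037 0.01 ]
-30 36 [-0.04  -0.014] [0.037 0.01 ]
-25 33 [-0.039 -0.013] [0.037 0.012]
-20 26 [-0.036 -0.012] [0.036 0.01 ]
-15 4 [ 0.024 -0.01 ] [0.032 0.002]
0 6 [ 0.006 -0.021] [0.06  0.018]
```

```bash
python3 -m jog '60 0 -0.05 -0.5 0 0 0; 60 0 -0.05 -1 0 0 0; 60 0 -0.05 -1.4 0 0 0; 60 0 -0.05 -1.7 0 0 0; 60 0 -0.05 -1.75 0 0 0'
python3 st.py
python3 -m jog '30 0 0 0 0 0 0; 20 0 0 0 0 0 0; 10 0 0 0 0 0 0; 10 0 0 0 0 0 0; 10 0 0 0 0 0 0' 50
python3 st.py
```

```text
t: 4.33
ee_pos: [0.6333, -0.1665, 0.0122]
tool_rot: [-0.001, 0.671, 0.742, -0.001]
contact_force: [0.8, -0.5, -0.2]
opening: 0.0515
t 4.33 pos [ 0.6333 -0.1665  0.0122] ang 95.78 zaxis [-0.002  0.001 -1.   ] open 0.0515 F [ 0.8 -0.5 -0.2] q6 -0.36
t: 4.75
ee_pos: [0.6347, -0.1669, 0.0145]
tool_rot: [0.0, 0.671, 0.742, 0.0]
contact_force: [-1.0, 0.9, 4.4]
opening: 0.0254
t 4.75 pos [ 0.6347 -0.1669  0.0145] ang 95.78 zaxis [ 0.001 -0.    -1.   ] open 0.0254 F [-1.   0.9  4.4] q6 -0.36
```

```bash
python3 -m jog '10 0 0 0.5 0 0 0; 10 0 0 1.2 0 0 0; 10 0 0 2.4 0 0 0; 10 -0.5 0.6 3 0 0 0;10 -1.5 1.8 3 0 0 0'
python3 -m jog '10 -1 1.2 0 0 0 -0.2; 10 -2 2.4 0 0 0 -0.2; 10 -3 3.6 0 0 0 -0.2; 10 -4 4.8 0 0 0 -0.2;10 -5 6 0 0 0 -0.2'
python3 -m jog '10 -0.5 0.6 0 0 0 0; 10 -1 1.2 0 0 0 0; 10 -1 1.2 0 0 0 0'
python3 st.py .4474 .0587 .0155 94.56
python3 - <<'E'
from plant import ctrl,cams
import cv2,numpy as np
f=cams.grab_frame("wrist");np.savez("w3.npz",**f);cv2.imwrite("pics/w3.png",f["color"][:,:,::-1])
E
python3 st.py
```

```text
t: 5.17
ee_pos: [0.6, -0.1239, 0.0923]
tool_rot: [0.003, 0.671, 0.741, 0.002]
contact_force: [2.0, 0.5, 0.1]
opening: 0.0255
t: 5.58
ee_pos: [0.4703, 0.0293, 0.089]
tool_rot: [0.0, 0.678, 0.735, 0.0]
contact_force: [0.4, 0.7, 0.0]
opening: 0.0253
t: 5.83
ee_pos: [0.4447, 0.0603, 0.0891]
tool_rot: [-0.0, 0.677, 0.736, 0.0]
contact_force: [1.3, -0.3, 0.1]
opening: 0.0254
t 5.83 pos [0.4447 0.0603 0.0891] ang 94.71 zaxis [-0.     0.001 -1.   ] open 0.0254 F [ 1.3 -0.3  0.1] q6 0.05
rows shift [ 0.11 -0.06 -2.94] turn -0.03
t 5.88 pos [0.4459 0.0593 0.0892] ang 94.70 zaxis [ 0.  0. -1.] open 0.0254 F [0.2 0.5 0.4] q6 0.05
```

View pics/w3.png

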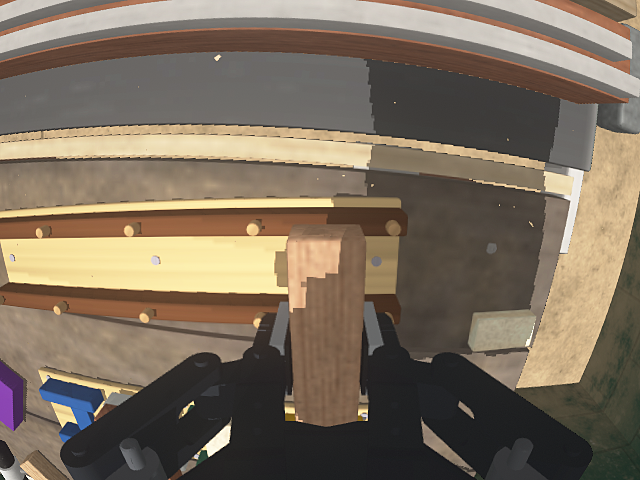

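```bash
python3 -m jog '10 0.06 -0.02 -1 0 0 -0.02; 10 0.06 -0.02 -2 0 0 -0.02; 10 0.06 -0.02 -2.6 0 0 -0.02; 10 0.06 -0.02 -2.9 0 0 -0.02;10 0.06 -0.02 -2.95 0 0 -0.02'
python3 -m jog '10 0 0 0 0 0 0;10 0 0 0 0 0 0'
python3 st.py .4474 .0587 .0145 94.56
```

```text
t: 6.3
ee_pos: [0.448, 0.0571, 0.0143]
tool_rot: [-0.0, 0.679, 0.734, -0.001]
contact_force: [0.3, -0.1, -0.0]
opening: 0.0253
t: 6.47
ee_pos: [0.4489, 0.0575, 0.0155]
tool_rot: [0.0, 0.679, 0.734, 0.0]
contact_force: [0.3, 0.6, -0.1]
opening: 0.0254
t 6.47 pos [0.4489 0.0575 0.0155] ang 94.43 zaxis [ 0.001  0.    -1.   ] open 0.0254 F [ 0.3  0.6 -0.1] q6 0.05
rows shift [-0.06  0.05 -0.04] turn 0.02
```

Within 1.5 mm; release and lift.

```bash
python3 -m jog '10 -0.05 0.05 -0.04 0 0 0; 55 -0.05 0.05 -0.04 0 0 0; 60 -0.05 0.05 -0.04 0 0 0;60 -0.05 0.05 -0.04 0 0 0;60 -0.05 0.05 -0.04 0 0 0'
python3 -m jog '60 0 0 0.8 0 0 0; 60 0 0 1.8 0 0 0; 60 0 0 3 0 0 0; 80 0.5 -0.6 3.5 0 0 0; 80 1.5 -1.6 3.5 0 0 0'
python3 st.py .6274 -.0893 .0145 94.79
```

```text
t: 6.88
ee_pos: [0.4471, 0.059, 0.0142]
tool_rot: [0.0, 0.679, 0.734, 0.0]
contact_force: [-0.9, 0.1, -0.4]
opening: 0.0517
t: 7.3
ee_pos: [0.4852, 0.02, 0.105]
tool_rot: [0.001, 0.678, 0.735, 0.002]
contact_force: [1.6, 0.4, 0.5]
opening: 0.0685
t 7.30 pos [0.4852 0.02   0.105 ] ang 94.62 zaxis [ 0.004  0.001 -1.   ] open 0.0685 F [1.6 0.4 0.5] q6 -0.04
rows shift [ 5.69 -4.37 -3.62] turn 0.03
```

```bash
python3 -m jog '80 1.2 -0.9 0 0 0 0; 80 2.4 -1.8 0 0 0 0; 80 3.6 -2.7 0 0 0 0; 80 4.8 -3.6 0 0 0 0; 80 5.7 -4.37 0 0 0 0'
python3 -m jog '80 0 0 0 0 0 0;80 0 0 0 0 0 0;80 0 0 0 0 0 0'
python3 st.py .6274 -.0893 .011 94.79
python3 - <<'E'
from plant import ctrl,cams
from h import *
s=ctrl.state();f=cams.grab_frame("wrist");cv2.imwrite("pics/w4.png",f["color"][:,:,::-1])
W=wristworld(f,s)
for n,c in dict(red=(.6274,-.0893),cream=(.618,-.0083)).items():
    m=(abs(W[...,0]-c[0])<.065)&(abs(W[...,1]-c[1])<.037)&(W[...,2]>.046)&(W[...,2]<.06)
    print(n,m.sum(),cv2.minAreaRect((W[m][:,:2]*1000).astype(np.float32)))
E
```

```text
t: 7.72
ee_pos: [0.6288, -0.092, 0.1013]
tool_rot: [0.0, 0.679, 0.734, 0.0]
contact_force: [-0.4, 1.0, -0.9]
opening: 0.0682
t: 7.97
ee_pos: [0.6265, -0.0901, 0.1012]
tool_rot: [-0.0, 0.679, 0.734, -0.0]
contact_force: [0.2, 0.3, 0.3]
opening: 0.068
t 7.97 pos [ 0.6265 -0.0901  0.1012] ang 94.45 zaxis [-0.001  0.    -1.   ] open 0.0680 F [0.2 0.3 0.3] q6 -0.22
rows shift [ 0.04  0.03 -3.61] turn 0.06
red 13194 ((629.1614379882812, -90.45538330078125), (86.88964080810547, 56.4970817565918), 4.640034198760986)
cream 5909 ((619.5307006835938, -9.206076622009277), (105.8198013305664, 27.071691513061523), 1.8691468238830566)
```

View pics/w4.png

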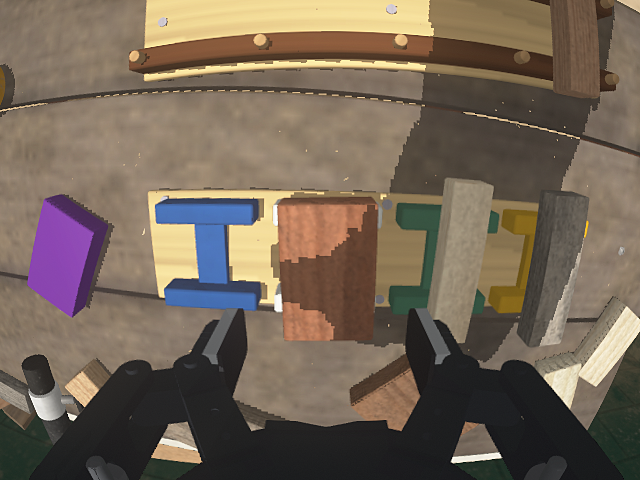

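Red strip at (327,268) is centred between the fingers (225,345) and (425,345). Pink lies in the leftmost place at (578,50).

```bash
python3 -m jog '80 0.05 0.02 -1 0 0 0.05; 80 0.05 0.02 -2 0 0 0.05; 80 0.05 0.02 -2.8 0 0 0.05; 80 0.05 0.02 -3.4 0 0 0.05; 80 0.05 0.02 -3.6 0 0 0.05'
python3 st.py .6274 -.0893 .011 94.79
python3 -m jog '60 0 0 0 0 0 0; 50 0 0 0 0 0 0; 40 0 0 0 0 0 0; 40 0 0 0 0 0 0; 40 0 0 0 0 0 0' 60
python3 st.py
python3 - <<'E'
from h import *
f=dict(np.load("w3.npz")); g=dict(np.load("top0.npz"));W=world(g)
# spine height: green spine near saddle centre, right of cream
for r in range(203,222,4): print([W[r,c].round(3).tolist() for c in (273,275,277,279)])
E
```

```text
t: 8.43
ee_pos: [0.6262, -0.0887, 0.0096]
tool_rot: [-0.001, 0.677, 0.736, -0.001]
contact_force: [-0.2, -0.1, 0.0]
opening: 0.0683
t 8.43 pos [ 0.6262 -0.0887  0.0096] ang 94.81 zaxis [-0.003  0.    -1.   ] open 0.0683 F [-0.2 -0.1  0. ] q6 -0.22
rows shift [ 0.05 -0.02  0.06] turn -0.0
t: 8.85
ee_pos: [0.6287, -0.0898, 0.0124]
tool_rot: [0.001, 0.677, 0.736, 0.0]
contact_force: [-0.5, 0.3, -1.0]
opening: 0.0555
t 8.85 pos [ 0.6287 -0.0898  0.0124] ang 94.76 zaxis [ 0.001 -0.    -1.   ] open 0.0555 F [-0.5  0.3 -1. ] q6 -0.22
[[0.634, -0.019, 0.052], [0.644, -0.02, 0.016], [0.383, -0.119, 1.012], [0.646, -0.028, 0.01]]
[[0.626, -0.019, 0.05], [0.634, -0.02, 0.017], [0.637, -0.024, 0.008], [0.637, -0.028, 0.007]]
[[0.617, -0.02, 0.051], [0.626, -0.02, 0.015], [0.628, -0.024, 0.007], [0.628, -0.029, 0.008]]
[[0.608, -0.02, 0.051], [0.616, -0.021, 0.017], [0.617, -0.025, 0.012], [0.618, -0.029, 0.009]]
[[0.599, -0.02, 0.052], [0.607, -0.021, 0.017], [0.608, -0.025, 0.012], [0.608, -0.03, 0.011]]
```

```bash
python3 -m jog '40 0 0 0.5 0 0 0; 40 0 0 1.2 0 0 0; 40 0 0 2.4 0 0 0; 40 -0.6 0.2 3 0 0 0;40 -2 0.8 3 0 0 0'
python3 -m jog '40 -1.2 0.5 0 0 0 -0.03; 40 -2.4 1 0 0 0 -0.03; 40 -3.6 1.4 0 0 0 -0.03; 40 -5 1.94 0 0 0 -0.03;40 -5 1.94 0 0 0 -0.03'
python3 -m jog '40 0 0 0 0 0 0;40 0 0 0 0 0 0'
python3 st.py .4538 -.0210 .0125 94.56
```

```text
t: 9.27
ee_pos: [0.5826, -0.0711, 0.0902]
tool_rot: [0.003, 0.678, 0.735, 0.002]
contact_force: [1.7, 0.4, -0.7]
opening: 0.0556
t: 9.68
ee_pos: [0.4466, -0.0198, 0.086]
tool_rot: [-0.002, 0.678, 0.735, -0.001]
contact_force: [0.8, -0.7, 0.4]
opening: 0.0551
t: 9.85
ee_pos: [0.4541, -0.0213, 0.0873]
tool_rot: [0.001, 0.678, 0.735, 0.001]
contact_force: [0.4, 0.2, -1.0]
opening: 0.0552
t 9.85 pos [ 0.4541 -0.0213  0.0873] ang 94.59 zaxis [ 0.002 -0.    -1.   ] open 0.0552 F [ 0.4  0.2 -1. ] q6 -0.13
rows shift [-0.01  0.01 -2.99] turn -0.01
```

```bash
python3 -m jog '40 0 0 -1 0 0 0; 40 0 0 -2 0 0 0; 40 0 0 -2.6 0 0 0; 40 0 0 -2.95 0 0 0;40 0 0 -2.99 0 0 0'
python3 -m jog '40 0 0 0 0 0 0;40 0 0 0 0 0 0'
python3 st.py .4538 -.0210 .0115 94.56
```

```text
t: 10.27
ee_pos: [0.4538, -0.0215, 0.0109]
tool_rot: [-0.0, 0.678, 0.735, -0.0]
contact_force: [-0.2, -0.2, -0.4]
opening: 0.055
t: 10.43
ee_pos: [0.4542, -0.0215, 0.0121]
tool_rot: [0.0, 0.678, 0.735, 0.0]
contact_force: [-0.2, 0.7, -1.2]
opening: 0.0553
t 10.43 pos [ 0.4542 -0.0215  0.0121] ang 94.56 zaxis [ 0.001 -0.    -1.   ] open 0.0553 F [-0.2  0.7 -1.2] q6 -0.13
rows shift [-0.02  0.02 -0.03] turn -0.0
```

```bash
python3 -m jog '40 0 0 -0.03 0 0 0; 75 0 0 -0.03 0 0 0; 80 0 0 -0.03 0 0 0;80 0 0 -0.03 0 0 0;80 0 0 -0.03 0 0 0'
python3 -m jog '80 0 0 0.8 0 0 0; 80 0 0 1.8 0 0 0; 80 0 0 3 0 0 0; 60 1 0 3.5 0 0 -0.2; 60 2.2 0.1 3.5 0 0 -0.4'
python3 -m jog '60 1.2 0.1 0 0 0 0; 60 2.4 0.2 0 0 0 0; 60 3.6 0.3 0 0 0 0; 60 4.35 0.4 0 0 0 0; 60 4.35 0.4 0 0 0 0'
python3 -m jog '60 0 0 0 0 0 0;60 0 0 0 0 0 0'
python3 st.py .6188 -.0088 .0135 92.1
python3 - <<'E'
from plant import ctrl,cams
from h import *
s=ctrl.state();f=cams.grab_frame("wrist");cv2.imwrite("pics/w5.png",f["color"][:,:,::-1])
W=wristworld(f,s)
for n,c in dict(grey=(.6173,.0678),cream=(.618,-.0083)).items():
    m=(abs(W[...,0]-c[0])<.065)&(abs(W[...,1]-c[1])<.037)&(W[...,2]>.046)&(W[...,2]<.06)
    print(n,m.sum(),cv2.minAreaRect((W[m][:,:2]*1000).astype(np.float32)))
E
```

```text
t: 10.85
ee_pos: [0.4534, -0.0213, 0.0112]
tool_rot: [0.0, 0.678, 0.735, 0.0]
contact_force: [0.0, -0.8, -0.2]
opening: 0.0683
t: 11.27
ee_pos: [0.5097, -0.0191, 0.1023]
tool_rot: [0.002, 0.694, 0.72, 0.002]
contact_force: [0.9, 0.3, 0.6]
opening: 0.0512
t: 11.68
ee_pos: [0.6198, -0.0083, 0.0978]
tool_rot: [0.0, 0.693, 0.721, 0.0]
contact_force: [1.1, 0.1, -1.0]
opening: 0.0511
t: 11.85
ee_pos: [0.6162, -0.0088, 0.0983]
tool_rot: [-0.0, 0.694, 0.72, -0.0]
contact_force: [0.5, 0.1, -0.7]
opening: 0.0517
t 11.85 pos [ 0.6162 -0.0088  0.0983] ang 92.18 zaxis [-0.001  0.    -1.   ] open 0.0517 F [ 0.5  0.1 -0.7] q6 -0.05
rows shift [ 0.1   0.   -3.39] turn -0.01
grey 7580 ((619.6689453125, 67.25642395019531), (110.79842376708984, 31.360754013061523), 4.961202621459961)
cream 7432 ((619.84912109375, -8.777539253234863), (106.63047790527344, 26.189342498779297), 1.5588196516036987)
```

View pics/w5.png

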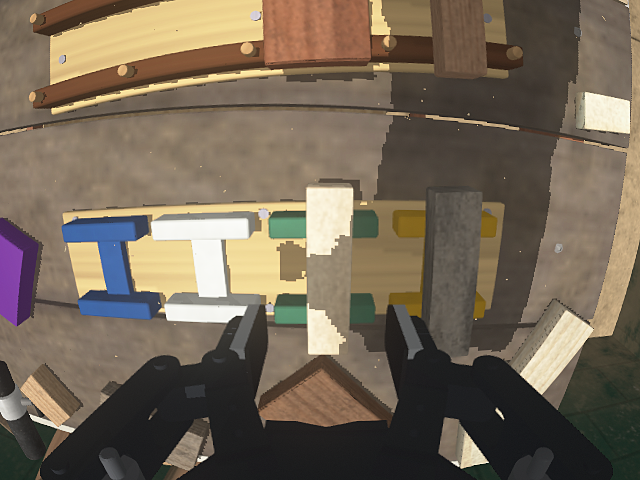

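Cream at (330,268) is centred between the fingers. Red sits between dowels (250,47) and (388,43) on the glue rack.

```bash
python3 -m jog '60 0.1 0 -1 0 0 -0.04; 60 0.1 0 -2 0 0 -0.04; 60 0.1 0 -2.8 0 0 -0.04; 60 0.1 0 -3.2 0 0 -0.04; 60 0.1 0 -3.38 0 0 -0.04'
python3 st.py .6188 -.0088 .0135 92.0
python3 -m jog '30 0 0 0 0 0 0; 20 0 0 0 0 0 0; 10 0 0 0 0 0 0; 10 0 0 0 0 0 0; 10 0 0 0 0 0 0' 50
python3 st.py .4602 -.1008 .088 94.56
```

```text
t: 12.32
ee_pos: [0.618, -0.0089, 0.013]
tool_rot: [-0.001, 0.695, 0.719, -0.001]
contact_force: [-0.5, 0.3, 0.4]
opening: 0.0516
t 12.32 pos [ 0.618  -0.0089  0.013 ] ang 91.93 zaxis [-0.002  0.    -1.   ] open 0.0516 F [-0.5  0.3  0.4] q6 -0.05
rows shift [0.03 0.   0.02] turn 0.01
t: 12.73
ee_pos: [0.6203, -0.0088, 0.0154]
tool_rot: [0.001, 0.695, 0.719, 0.001]
contact_force: [-2.8, 0.6, 7.3]
opening: 0.025
t 12.73 pos [ 0.6203 -0.0088  0.0154] ang 91.94 zaxis [ 0.002 -0.    -1.   ] open 0.0250 F [-2.8  0.6  7.3] q6 -0.05
rows shift [-6.4  -3.68  2.9 ] turn 0.44
```

```bash
python3 -m jog '10 0 0 0.5 0 0 0; 10 0 0 1.2 0 0 0; 10 0 0 2.4 0 0 0.2; 10 -0.6 -0.4 3 0 0 0.44;10 -1.7 -1 3 0 0 0.44'
python3 -m jog '10 -1.2 -0.7 0 0 0 0; 10 -2.4 -1.4 0 0 0 0; 10 -3.6 -2.1 0 0 0 0; 10 -4.7 -2.68 0 0 0 0;10 -4.7 -2.68 0 0 0 0'
python3 -m jog '10 0 0 0 0 0 0;10 0 0 0 0 0 0'
python3 st.py .4602 -.1008 .0145 94.56
```

```text
t: 13.15
ee_pos: [0.5806, -0.0333, 0.0931]
tool_rot: [0.003, 0.677, 0.736, 0.002]
contact_force: [1.7, -0.4, 0.0]
opening: 0.0251
t: 13.57
ee_pos: [0.4553, -0.1024, 0.0896]
tool_rot: [-0.0, 0.679, 0.734, -0.001]
contact_force: [1.3, 0.6, 0.2]
opening: 0.0253
t: 13.73
ee_pos: [0.4604, -0.1009, 0.0898]
tool_rot: [0.001, 0.678, 0.735, 0.001]
contact_force: [0.1, 0.9, 0.1]
opening: 0.0253
t 13.73 pos [ 0.4604 -0.1009  0.0898] ang 94.56 zaxis [ 0.002 -0.    -1.   ] open 0.0253 F [0.1 0.9 0.1] q6 -0.30
rows shift [-0.01  0.   -3.01] turn 0.0
```

```bash
python3 -m jog '10 0 0 -1 0 0 0; 10 0 0 -2 0 0 0; 10 0 0 -2.6 0 0 0; 10 0 0 -2.95 0 0 0;10 0 0 -3 0 0 0'
python3 -m jog '10 0 0 0 0 0 0;10 0 0 0 0 0 0'
python3 st.py .4602 -.1008 .0140 94.56
python3 - <<'E'
from plant import ctrl,cams
from h import *
s=ctrl.state();f=cams.grab_frame("wrist");cv2.imwrite("pics/w6.png",f["color"][:,:,::-1])
E
```

```text
t: 14.15
ee_pos: [0.4601, -0.1002, 0.0132]
tool_rot: [-0.0, 0.678, 0.735, -0.0]
contact_force: [-1.1, -0.1, 0.1]
opening: 0.0254
t: 14.32
ee_pos: [0.4603, -0.1005, 0.0143]
tool_rot: [0.0, 0.678, 0.735, 0.0]
contact_force: [-1.1, -1.2, -0.2]
opening: 0.025
t 14.32 pos [ 0.4603 -0.1005  0.0143] ang 94.62 zaxis [ 0. -0. -1.] open 0.0250 F [-1.1 -1.2 -0.2] q6 -0.30
rows shift [-0.01 -0.01 -0.01] turn -0.01
```

View pics/w6.png

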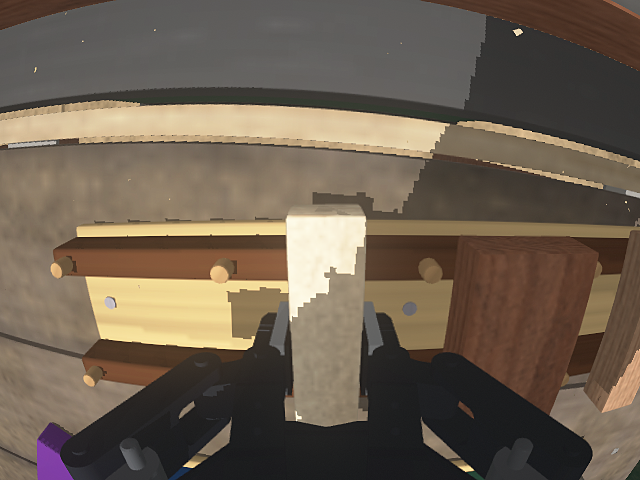

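Cream at (326,310) is midway between dowels (222,271) and (428,269). I'll release and go to grey.

```bash
python3 -m jog '10 0 0 -0.02 0 0 0; 55 0 0 -0.02 0 0 0; 60 0 0 -0.02 0 0 0;60 0 0 -0.02 0 0 0;60 0 0 -0.02 0 0 0'
python3 -m jog '60 0 0 0.8 0 0 0; 60 0 0 1.8 0 0 0; 60 0 0 3 0 0 0; 65 0.6 0.6 3.5 0 0 0.1; 65 1.4 1.5 3.5 0 0 0.1'
python3 -m jog '65 1 1.05 0 0 0 0; 65 2 2.1 0 0 0 0; 65 3 3.15 0 0 0 0; 65 4 4.2 0 0 0 0; 65 4.95 5.22 0 0 0 0'
python3 -m jog '65 0 0 0 0 0 0;65 0 0 0 0 0 0;65 0 0 0 0 0 0'
python3 st.py .619 .0675 .0135 95.3
python3 - <<'E'
from plant import ctrl,cams
from h import *
s=ctrl.state();f=cams.grab_frame("wrist");cv2.imwrite("pics/w7.png",f["color"][:,:,::-1])
W=wristworld(f,s)
for n,c in dict(grey=(.6173,.0678)).items():
    m=(abs(W[...,0]-c[0])<.065)&(abs(W[...,1]-c[1])<.037)&(W[...,2]>.046)&(W[...,2]<.06)
    print(n,m.sum(),cv2.minAreaRect((W[m][:,:2]*1000).astype(np.float32)))
E
```

```text
t: 14.78
ee_pos: [0.4595, -0.1008, 0.0136]
tool_rot: [0.0, 0.678, 0.735, 0.0]
contact_force: [-0.0, -0.6, 0.9]
opening: 0.0513
t: 15.2
ee_pos: [0.4959, -0.0643, 0.1045]
tool_rot: [0.002, 0.675, 0.738, 0.001]
contact_force: [2.2, 0.6, -0.0]
opening: 0.0557
t: 15.62
ee_pos: [0.6192, 0.0688, 0.101]
tool_rot: [0.0, 0.674, 0.738, 0.0]
contact_force: [-0.3, -1.0, 1.5]
opening: 0.0553
t: 15.87
ee_pos: [0.6177, 0.067, 0.1007]
tool_rot: [-0.0, 0.674, 0.738, -0.0]
contact_force: [0.3, 0.4, 0.3]
opening: 0.0554
t 15.87 pos [0.6177 0.067  0.1007] ang 95.19 zaxis [-0.001 -0.    -1.   ] open 0.0554 F [0.3 0.4 0.3] q6 0.02
rows shift [ 0.05  0.02 -3.49] turn 0.02
grey 9010 ((620.0274047851562, 67.29962921142578), (110.53074645996094, 30.65945816040039), 5.316346168518066)
```

View pics/w7.png

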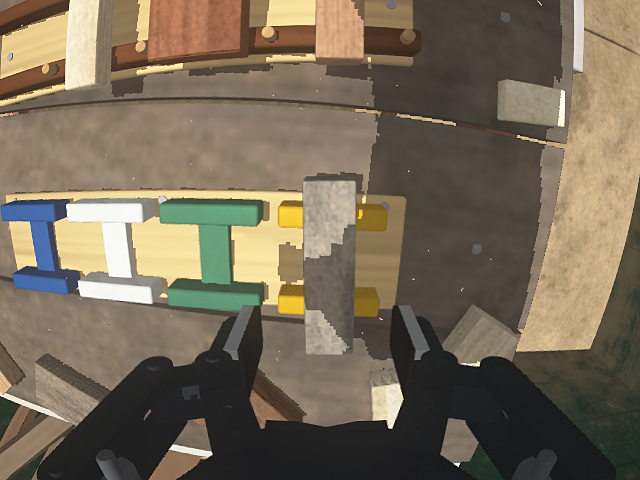

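Grey at (329,265) is centred between the fingers; descending.

```bash
python3 -m jog '65 0.06 0.02 -1 0 0 0.02; 65 0.06 0.02 -2 0 0 0.02; 65 0.06 0.02 -2.8 0 0 0.02; 65 0.06 0.02 -3.3 0 0 0.02; 65 0.06 0.02 -3.48 0 0 0.02'
python3 st.py .619 .0675 .0135 95.3
python3 -m jog '35 0 0 0 0 0 0; 25 0 0 0 0 0 0; 15 0 0 0 0 0 0; 15 0 0 0 0 0 0; 15 0 0 0 0 0 0' 50
python3 st.py .4666 -.1805 .088 94.56
```

```text
t: 16.33
ee_pos: [0.6178, 0.0665, 0.0123]
tool_rot: [-0.001, 0.674, 0.739, -0.001]
contact_force: [-0.7, -0.4, 0.0]
opening: 0.0555
t 16.33 pos [0.6178 0.0665 0.0123] ang 95.22 zaxis [-0.003 -0.    -1.   ] open 0.0555 F [-0.7 -0.4  0. ] q6 0.02
rows shift [0.05 0.04 0.05] turn 0.01
t: 16.75
ee_pos: [0.6204, 0.0676, 0.0153]
tool_rot: [0.001, 0.674, 0.739, 0.001]
contact_force: [-1.9, -1.5, 7.5]
opening: 0.03
t 16.75 pos [0.6204 0.0676 0.0153] ang 95.29 zaxis [ 0.002  0.    -1.   ] open 0.0300 F [-1.9 -1.5  7.5] q6 0.02
rows shift [-6.15 -9.92  2.91] turn -0.12
```

```bash
python3 -m jog '15 0 0 0.5 0 0 0; 15 0 0 1.2 0 0 0; 15 0 0 2.4 0 0 0; 15 -0.3 -0.5 3 0 0 -0.1;15 -1 -1.6 3 0 0 -0.1'
python3 -m jog '15 -0.7 -1.15 0 0 0 0; 15 -1.4 -2.3 0 0 0 0; 15 -2.1 -3.45 0 0 0 0; 15 -2.8 -4.6 0 0 0 0;15 -3.5 -5.7 0 0 0 0'
python3 -m jog '15 -0.7 -1.1 0 0 0 0; 15 -1.4 -2.2 0 0 0 0; 15 -1.65 -2.62 0 0 0 0;15 -1.65 -2.62 0 0 0 0;15 -1.65 -2.62 0 0 0 0'
python3 -m jog '15 0 0 0 0 0 0;15 0 0 0 0 0 0'
python3 st.py .4666 -.1805 .0145 94.56
```

```text
t: 17.17
ee_pos: [0.598, 0.0295, 0.0931]
tool_rot: [0.002, 0.677, 0.736, 0.003]
contact_force: [2.3, -1.1, -0.1]
opening: 0.0302
t: 17.58
ee_pos: [0.5064, -0.116, 0.0896]
tool_rot: [0.0, 0.677, 0.736, 0.0]
contact_force: [1.0, -0.6, -0.6]
opening: 0.0304
t: 18.0
ee_pos: [0.4662, -0.1805, 0.0895]
tool_rot: [0.0, 0.678, 0.735, 0.0]
contact_force: [-0.3, -0.2, -0.8]
opening: 0.03
t: 18.17
ee_pos: [0.4667, -0.1794, 0.0891]
tool_rot: [0.0, 0.677, 0.736, 0.0]
contact_force: [0.4, 0.6, -0.5]
opening: 0.0299
t 18.17 pos [ 0.4667 -0.1794  0.0891] ang 94.77 zaxis [ 0.  0. -1.] open 0.0299 F [ 0.4  0.6 -0.5] q6 -0.45
rows shift [-0.   -0.05 -2.99] turn -0.04
```

```bash
python3 -m jog '15 0 -0.04 -1 0 0 -0.03; 15 0 -0.04 -2 0 0 -0.03; 15 0 -0.04 -2.6 0 0 -0.03; 15 0 -0.04 -2.93 0 0 -0.03;15 0 -0.04 -2.98 0 0 -0.03'
python3 -m jog '15 0 0 0 0 0 0;15 0 0 0 0 0 0'
python3 st.py .4666 -.1805 .0140 94.56
python3 -m jog '15 0 0 -0.02 0 0 0; 60 0 0 -0.02 0 0 0; 65 0 0 -0.02 0 0 0;65 0 0 -0.02 0 0 0;65 0 0 -0.02 0 0 0'
python3 -m jog '65 0 0 0.8 0 0 0; 65 0 0 1.8 0 0 0; 65 0 0 3 0 0 0; 65 0 0 4.5 0 0 0; 65 0 0 6 0 0 0'
python3 -m jog '65 0 1.4 0 0 0 0; 65 0.4 2.8 0 0 0 0; 65 0.8 4.2 0 0 0 0; 65 1.2 5.6 0 0 0 0; 65 1.6 7 0 0 0 0'
python3 -m jog '65 -0.4 1.4 0 0 0 0; 65 -0.8 2.8 0 0 0 0; 65 -1.2 4.2 0 0 0 0; 65 -1.6 5.6 0 0 0 0; 65 -2 7 0 0 0 0'
python3 -m jog '65 -0.5 1.4 0 0 0 0; 65 -1 2.8 0 0 0 0; 65 -1.5 4.2 0 0 0 0; 65 -2 5.6 0 0 0 0; 65 -2.5 7 0 0 0 0'
python3 -m jog '65 -0.5 1.3 0 0 0 0; 65 -1 2.6 0 0 0 0; 65 -1.5 3.9 0 0 0 0; 65 -1.5 3.9 0 0 0 0'
python3 - <<'E'
from plant import ctrl,cams
import cv2,numpy as np
f=cams.grab_frame("top");np.savez("top9.npz",**f);cv2.imwrite("pics/t9.png",f["color"][:,:,::-1])
f=cams.grab_frame("scene");np.savez("scene9.npz",**f);cv2.imwrite("pics/s9.png",f["color"][:,:,::-1])
E
```

```text
t: 18.58
ee_pos: [0.466, -0.1803, 0.0137]
tool_rot: [-0.001, 0.678, 0.735, -0.0]
contact_force: [-0.4, -0.3, -0.2]
opening: 0.0306
t: 18.75
ee_pos: [0.4665, -0.1809, 0.0149]
tool_rot: [0.0, 0.678, 0.735, 0.0]
contact_force: [0.1, -0.1, -0.8]
opening: 0.0304
t 18.75 pos [ 0.4665 -0.1809  0.0149] ang 94.57 zaxis [ 0. -0. -1.] open 0.0304 F [ 0.1 -0.1 -0.8] q6 -0.45
rows shift [ 0.    0.01 -0.03] turn -0.0
t: 19.17
ee_pos: [0.466, -0.1813, 0.0142]
tool_rot: [0.0, 0.679, 0.734, 0.0]
contact_force: [0.3, -0.1, 0.7]
opening: 0.0555
t: 19.58
ee_pos: [0.4653, -0.1811, 0.1655]
tool_rot: [-0.0, 0.679, 0.734, -0.0]
contact_force: [1.3, -1.1, 0.0]
opening: 0.0552
t: 20.0
ee_pos: [0.5061, -0.0046, 0.1643]
tool_rot: [0.0, 0.679, 0.734, 0.0]
contact_force: [0.8, -0.2, -0.5]
opening: 0.0557
t: 20.42
ee_pos: [0.4552, 0.1703, 0.1642]
tool_rot: [0.0, 0.679, 0.734, 0.0]
contact_force: [1.1, -0.3, -0.4]
opening: 0.0556
t: 20.83
ee_pos: [0.3925, 0.3454, 0.1642]
tool_rot: [0.0, 0.679, 0.734, 0.0]
contact_force: [0.3, -0.2, 1.2]
opening: 0.0554
t: 21.17
ee_pos: [0.3536, 0.4458, 0.1636]
tool_rot: [-0.001, 0.677, 0.736, 0.0]
contact_force: [0.3, 0.8, -0.5]
opening: 0.0555
```

View pics/t9.png

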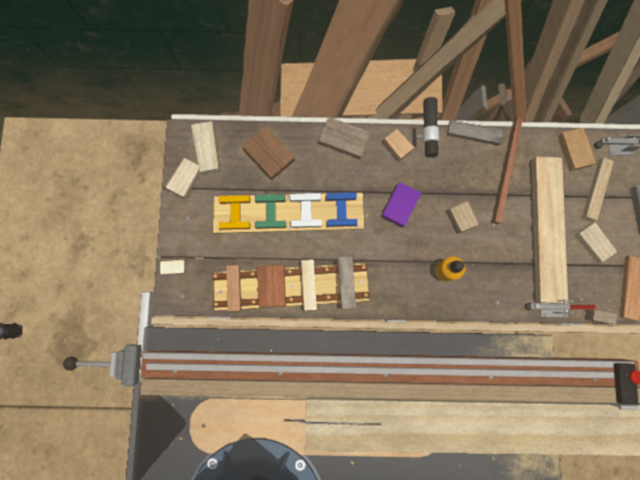

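View pics/s9.png

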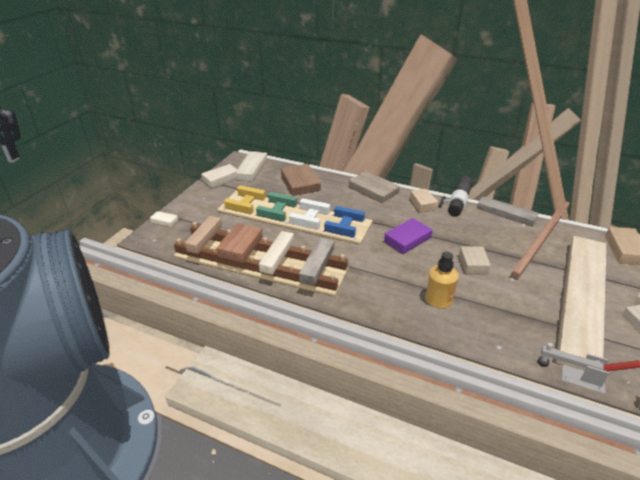

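Top view: left to right on the glue rack are pink (233,287), red (271,285), cream (308,285) and grey (346,282). The bystanders look unmoved. I'll measure the final poses.

Run:
```python
from h import *
f=dict(np.load("top9.npz")); W=world(f); g=dict(np.load("top0.npz"))
R=Ro.from_euler('z',4.56,degrees=True).as_matrix()[:2,:2]
L=(W[...,:2]-np.array([.4570,-.0609]))@R; Z=W[...,2]
for n,y in dict(pink=.12,red=.04,cream=-.04,grey=-.12).items():
    m=(abs(L[...,0])<.07)&(abs(L[...,1]-y)<.036)&(Z>.0445)&(Z<.065)
    P=L[m]*1000-[0,y*1000]; A=np.c_[L[m],np.ones(m.sum())]; pl=np.linalg.lstsq(A,Z[m],rcond=None)[0]
    print(n,m.sum(),'z %.4f'%np.median(Z[m]),'tilt deg',np.degrees(pl[:2]).round(2),cv2.minAreaRect(P.astype(np.float32)))
d=np.abs(f["color"].astype(int)-g["color"]).sum(2); d[:,:60]=0
ys,xs=np.where(d>60); 
o=[(x,y) for x,y in zip(xs,ys) if not(205<x<375 and 175<y<315)]; print('changed outside racks',len(o),o[:10])
```

```text
pink 582 z 0.0524 tilt deg [-0.03  2.03] ((0.4806175231933594, 0.0019283294677734375), (26.31820297241211, 95.20746612548828), 89.49056243896484)
red 1100 z 0.0537 tilt deg [-0.11  0.1 ] ((0.6281280517578125, -0.4810466766357422), (56.39897537231445, 86.96420288085938), 89.8652572631836)
cream 611 z 0.0506 tilt deg [-0.05 -0.44] ((-1.6961212158203125, 0.03907012939453125), (106.43157958984375, 25.90253257751465), 0.2648777663707733)
grey 739 z 0.0525 tilt deg [-0.04 -0.24] ((-2.315868377685547, -0.9490242004394531), (109.62079620361328, 30.41305923461914), 0.4795624315738678)
changed outside racks 3771 [(np.int64(138), np.int64(381)), (np.int64(139), np.int64(381)), (np.int64(138), np.int64(382)), (np.int64(139), np.int64(382)), (np.int64(140), np.int64(382)), (np.int64(137), np.int64(383)), (np.int64(138), np.int64(383)), (np.int64(139), np.int64(383)), (np.int64(140), np.int64(383)), (np.int64(141), np.int64(383))]
```

Run:
```python
import numpy as np
f=np.load("top9.npz");g=np.load("top0.npz")
d=np.abs(f["color"].astype(int)-g["color"]).sum(2); d[:,:60]=0
ys,xs=np.where(d>60); print('changed on table outside racks',sum(1 for x,y in zip(xs,ys) if y<330 and not(205<x<375 and 175<y<315)))
from plant import ctrl
print(ctrl.hand_in())
```

```text
changed on table outside racks 0
the job is handed in; nothing more can be done
None
```

All four strips are on the glue rack in reverse order. From the left they are pink, red-brown, cream and grey. I released each one, moved the arm clear, and handed the job in about 21 s into the 90 s allowed.

**First grasp:** the first close on pink missed, at an 8.5 mm opening. The fingertips proved to be about 33 mm farther back than the tool description says. I measured them in the camera images, went deeper, and all four grasps then held.

**Last checks (top camera):**
- **Position:** every strip is within 1 mm of the middle of its place across the rack, and within 2.3 mm along its length.
- **Squareness and flatness:** every strip is within 0.5° of square, and its top is at the height expected when resting on the rails. The fitted tilt is 0.5° or less, except for a 2° reading across the narrow pink strip. I put that down to depth noise at its edges, but did not check it further.
- **Bystanders:** comparing before and after images shows no change on the table outside the racks, so the bottle and offcuts did not move. The wrist-force readings I took stayed under 10 N.

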